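# Set the sprung stop and butt the block to it

## Robot

A 6-joint arm with a two-finger parallel gripper is mounted at the origin on the work surface; the furniture and walls round the work are solid. World frame = base frame: x ahead of the robot, y to its left, z up, the work surface at z = 0. Lengths are in m, angles in degrees, forces in N, time in s.
With the tool pointing down it reaches from about 0.4 to 0.825 m from the base axis. Payload 7 kg.
Tool frame: the origin (TCP) lies at the very end of the fingers, on their centre line; the grasp point (between the pads) lies 19 mm behind it (ctrl.hold_point_z is the distance from the TCP to the grasp point, in m); z points along the fingers, y is the line along which they close (so a half turn about z gives the same grasp; the last joint's range is limited). The gripper opens to 88 mm and grips with 3 to 60 N. Pads are 19 mm wide; open, the fingers measure 130 mm over their backs; the gripper's body (78 mm by 193 mm) begins 47 mm behind the grasp point.
Start: joints at [79.991, 20.546, 0.682, 0, -70.136, -16.507], TCP at [0.301, 0.604, 0.227] pointing down, gripper open.
Joint ranges: [-176.03, 176.03], [-82.01, 121.73], [-58.28, 71.71], [-173.87, 95.51], [-174.79, -0.11], [-173.66, 173.66]. Speed limits (degrees/s): [136.94, 136.94, 172.46, 180, 180, 180].

## Interface

Orientations are given as [roll, pitch, yaw] about the fixed x, y, z axes, in that order (R = Rz(yaw) Ry(pitch) Rx(roll)).
In Python, from plant import sensors, viewer, workorder, ctrl gives the robot as it stands.
- The arm moves only by the shell command python3 -m pendant 'ROWS'. ROWS is JSON, a list of rows, each a list of 3 entries, a list of its own where there are three numbers: the opening, from -1 (shut) to 1 (fully open), so that 0 is half open, then the shift along the tool's x, y, z in m, then the turn, a rotation vector about the tool's x, y, z in degrees. A call has 1 to 10 rows; each row is the pose to reach, as a shift and turn from the pose commanded when the call began, along the tool's axes at that moment; what a row does not reach only later rows make up. A row lasts 1/12 s, in which the tool goes at most 41.7 mm and 7.16 degrees, less where a joint would pass 70% of its speed; a pose out of reach is approached as far as the arm can. A call with a gripper value outside its range is refused whole. The fingers move at their own pace and stop on an object; the grip force is fixed at half the most. Time passes only in rows, so rows that repeat a pose let the fingers close. It gives the time, the measured TCP pose, the force, the opening and the grip force at its end, in the units of the state.
- sensors.get_obs(): the state, without advancing time (a new reading comes with each control period).
- viewer.snapshot(name): name is "scene" or "side" or "wrist"; returns the picture (480x640x3 uint8, red, green, blue); there is no depth.
- viewer.camera_params(name): a dict with "fx", "fy", "cx", "cy" (pixels), "dist" ([k1, k2, p1, p2, k3] as OpenCV has them; the pictures are not rectified), "extrinsics" (4x4, takes a point from world to camera coordinates). Camera axes: x right, y up, looking along -z (the intrinsics and any distortion apply to the point x, -y, -z); pixel columns grow to the right and rows downward; lengths in m; the calibration is good to about 2 mm. A picture is of the moment at which its call begins: read the wrist's pose just before it. camera_params takes no time and is no camera call; for the wrist camera it gives the pose at the moment of the call.
- workorder.close_job(): hands the job in; it is judged then, once.
The state is a dict: "clock": time; "joint_pos": joint angles; "qvel": joint speeds; "tau": joint torques, N m; "tool_pos": TCP position; "orientation": TCP orientation; "force": force on the tool from outside, world axes, zero at the start; "moment": the same for the moment, N m; "opening": finger opening in m; "gripper_force": force on a finger pad.
Only numpy, scipy, OpenCV 4.12 (cv2) and the standard library are available. Lean on these libraries where they do the work, as an engineer would, in place of code of your own. Each camera call takes 0.05 s, during which the arm holds its last target. There are 200 camera calls.

## Task

Set up the stop jig: push the red pad of the sprung stop slide in past its catch and let it go, so that it springs back and latches at its middle position. Then push the wooden block that lies in the jig's lane along the lane until its end is snug against the latched stop. Only push with the fingers: do not pinch the pad, do not lift or tip the block, and leave the other things on the bench where they are.

Things in the scene. Friction and masses are not known exactly. Their poses are not given: they have to be found in the camera images.
- jig: Stop jig fixed to the bench: plywood board 150 (x) x 380 (y) x 12 mm; origin at the centre of its underside, y along slide and lane. Slide with red pad at the -y end. At the +y end the lane for the block: y = 0 to 189 mm, 66 mm wide, centred on x = +7, floor 12 mm up, open at +y, a 44 mm high fence on its +x side, a 10 mm lip on its -x side. Free bench beyond both ends.
- stop_slide (a joint): Slide travel along the jig's +y, m: 0 at rest (sprung out), 0.022 latched at the middle, 0.042 against the end pin. A spring pushes it back with 5 N at 0, 9 N at 0.042. Past 0.023 the pawl drops in behind its tooth: let go from there, it springs back and is held at 0.022. Let go earlier, it returns to 0.
- pawl (a joint): Small yellow spring-loaded catch beside the slide on the jig's -x side; angle in rad: 0 = swung in, grows to about 0.2 as the slide's tooth pushes it aside. It works by itself.
- push_face (a point): Centre of the front face of the red push pad; moves with the slide. The pad is an upright plate 46 mm wide (jig x), 12 mm thick with its dark steel backing, 16 to 62 mm above the bench. The face looks to the jig's -y and is pushed towards +y. At rest it lies at x +7, y -170 mm in the jig's frame, 39 mm above the bench. Axes as the jig's.
- stop_face (a point): Centre of the face of the black stop head (50 mm wide, up to 41 mm above the bench) at the slide's other end; moves with the slide. It looks to the jig's +y, lies at jig y -20 mm at rest and +2 mm latched. Axes as the jig's. A block that touches it has its centre 55 mm further along +y.
- block: Pine block 62 (x) x 110 (y) x 38 mm, 0.1 to 0.2 kg, loose in the lane, long side along the jig's y, so its top is 50 mm above the bench. Origin: centre of its underside. It starts 10 mm or more clear of the slide's whole travel. Its +y end, the one to push on, starts 5 to 45 mm inside the board's +y end.
- white_cup: Bystander, to be left alone: white plastic cup, 68 mm across, 56 mm high. Origin: centre of its underside.
- copper_tee: Bystander, to be left alone: copper pipe tee, 48 x 60 mm, 25 mm high. Origin: centre of its underside.
- battery_pack: Bystander, to be left alone: black tool battery, 71 x 76 mm, 56 mm high. Origin: centre of its underside.

How it is judged (in metres and radians):
On the way, in this order (a step that is already met when the one before it is completed fails the run):
1. the slide is pushed in past its catch (value of joint stop_slide above 0.026 m), for 0.05 s.
2. let go, the slide has sprung back and is latched at its middle position (value of joint stop_slide between 0.019 and 0.025 m and value of joint pawl below 0.06 rad and velocity of joint stop_slide between -0.005 and 0.005 m/s and contact force between the fingers and stop_slide_c5 below 0.2 N), for 0.2 s.
3. the block is snug against the latched stop (value of joint stop_slide between 0.019 and 0.025 m and value of joint pawl below 0.06 rad and y of block in the frame of stop_face between 0.052 and 0.0585 m and z of block in the frame of jig below 0.016 m and angle between the y axis of block and the y axis of jig, either way round below 0.08 rad), for 0.2 s.
At the end, for the whole second after the job is handed in: The slide is latched at its middle position (19 to 25 mm of travel, pawl swung in) and still; the block lies flat in the lane, still, with its end within 3.5 mm of the stop head (all of step 3 and velocity of joint stop_slide between -0.005 and 0.005 m/s and angle between block's own z axis and vertical below 0.05 rad and linear speed of block below 0.01 m/s); the robot touches nothing.
It fails at once if the block is lifted or tipped (z of block in the frame of jig above 0.022 m or angle between block's own z axis and vertical above 0.2 rad).
It fails at once if the pad is pinched (fingers on its front and its back at once) (contact force between the fingers and stop_slide_c5 above 1 N and contact force between the fingers and stop_slide_c4 above 1 N).
It fails at once if the cup, copper tee or battery is moved more than 30 mm (distance of any of white_cup, copper_tee, battery_pack from where it was at the start of the episode above 0.03 m).
It also fails if it takes over 51 s, if anything falls off the work surface, if the arm or the gripper's body presses on something with over 40 N, if the wrist force passes 120 N, or if a joint passes its speed limit or range.

## Working session

There is one attempt and no reset: what is moved stays moved. The work goes in short steps, Python scripts to look and compute and a shell command to move; the robot and the scene stay as the last step left them, time stands still between calls to the robot, and variables do not carry over. Pictures are saved under pics/ and viewed, at most 10 in all, crops included, and the job is handed in when it is done.

```bash
mkdir -p pics; python3 - <<'E'
from plant import sensors, viewer, ctrl
import cv2
o=sensors.get_obs();print(o['clock'],o['tool_pos'],o['orientation'],o['opening'])
for n in("scene","side"):
    cv2.imwrite(f"pics/{n}0.png",viewer.snapshot(n)[:,:,::-1]);p=viewer.camera_params(n);print(n,p)
E
```

```text
0.0 [0.30116519 0.60353807 0.22561275] [ 1.79902488e+02 -1.02076022e-02 -2.65222316e+01] 0.08752694395068406
scene {'fx': 609.6505622346226, 'fy': 609.6505622346226, 'cx': 314.85306016009395, 'cy': 234.13355676266517, 'dist': array([-0.19953548,  0.        ,  0.        ,  0.        ,  0.        ]), 'extrinsics': array([[ 0.71868904, -0.69531549,  0.00473638, -0.33975862],
       [ 0.39876619,  0.4177321 ,  0.81638558, -0.26710054],
       [-0.56962408, -0.58483866,  0.57748779, -1.03516632],
       [ 0.        ,  0.        ,  0.        ,  1.        ]])}
side {'fx': 598.1723899871382, 'fy': 598.1723899871382, 'cx': 317.2553380515859, 'cy': 238.26314484555442, 'dist': array([-0.1702416,  0.       ,  0.       ,  0.       ,  0.       ]), 'extrinsics': array([[-0.87635988, -0.48156082, -0.00961961,  0.47906616],
       [ 0.16750299, -0.32343106,  0.93130827, -0.10809511],
       [-0.45159286,  0.81454989,  0.36410488, -1.42218426],
       [ 0.        ,  0.        ,  0.        ,  1.        ]])}
```

View pics/scene0.png

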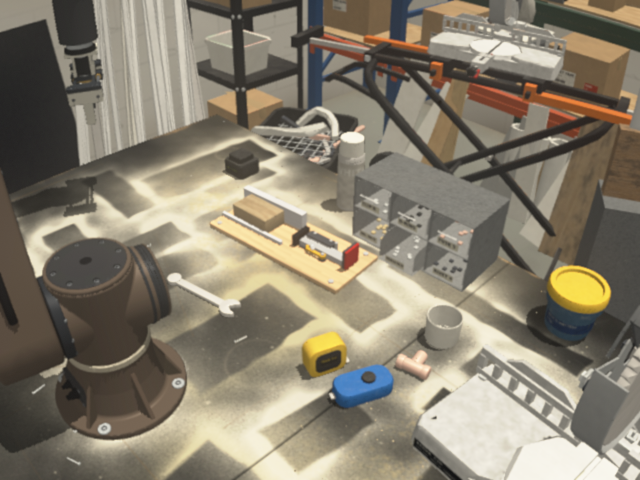

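View pics/side0.png

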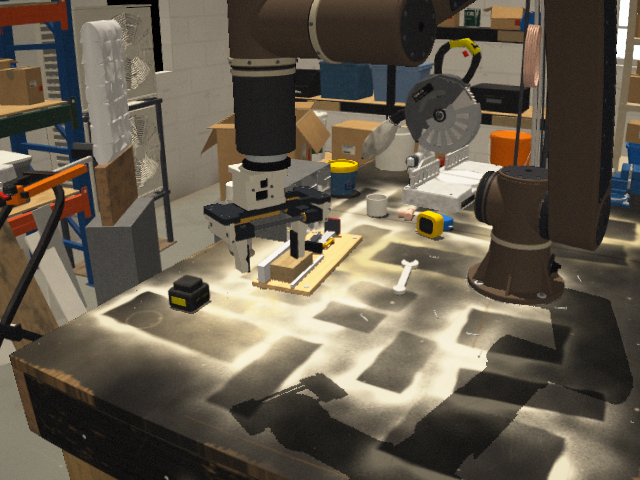

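The scene picture shows the jig from about (212,225) to (375,265). The red pad is at (350,256), the block at (258,211), and a grey drawer unit stands close on the fence side. The side view shows the gripper above the block end. I'll enlarge the jig.

```bash
python3 - <<'E'
import cv2
i=cv2.imread('pics/scene0.png')[175:300,200:390]
cv2.imwrite('pics/c1.png',cv2.resize(i,None,fx=4,fy=4,interpolation=cv2.INTER_CUBIC))
E
```

```text
(no output)
```

View pics/c1.png

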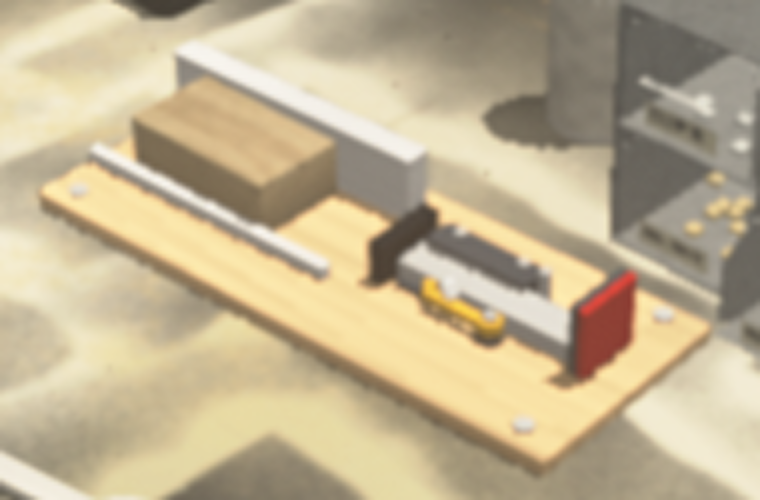

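The crop gives the board's top corners at (42,195), (542,465) and (712,325). The pad's front-face corners are (580,308), (635,272), (632,338) and (580,376), and the block's top corners are (135,122), (262,187), (335,143) and (205,78).

```bash
cat > h.py <<'E'
import numpy as np, cv2
from plant import viewer
def proj(P,p):
    E=np.array(p['extrinsics']);c=np.atleast_2d(P)@E[:3,:3].T+E[:3,3];c=c*[1,-1,-1]
    K=np.array([[p['fx'],0,p['cx']],[0,p['fy'],p['cy']],[0,0,1.]])
    return cv2.projectPoints(c,np.zeros(3),np.zeros(3),K,np.array(p['dist']))[0][:,0]
def place(L,q):
    c,s=np.cos(q[2]),np.sin(q[2]);L=np.array(L,float)
    return np.c_[q[0]+c*L[:,0]-s*L[:,1],q[1]+s*L[:,0]+c*L[:,1],L[:,2]]
E
python3 - <<'E'
from h import *
from scipy.optimize import least_squares
p=viewer.camera_params('scene')
cr=lambda a:(np.array(a,float)+.5)/4-.5+[200,175]
J=np.array([[-75,190,12],[-75,-190,12],[75,-190,12],[-16,-170,62],[30,-170,62],[30,-170,16],[-16,-170,16]])/1000
U=cr([[42,195],[542,465],[712,325],[580,308],[635,272],[632,338],[580,376]])
r=least_squares(lambda q:(proj(place(J,q),p)-U).ravel(),[.6,.5,-.5]);q=r.x
print('jig',q,np.degrees(q[2]));print(r.fun.reshape(-1,2).round(1).tolist())
B=np.array([[-31,55,50],[-31,-55,50],[31,-55,50],[31,55,50]])/1000
V=cr([[135,122],[262,187],[335,143],[205,78]])
b=least_squares(lambda q:(proj(place(B,q),p)-V).ravel(),[.6,.5,q[2]]);print('block',b.x,np.degrees(b.x[2]),b.fun.round(1))
c,s=np.cos(q[2]),np.sin(q[2]);R=np.array([[c,-s],[s,c]])
print('block in jig',R.T@(b.x[:2]-q[:2]))
for n,l in dict(pad=[.007,-.170],blockend=[.007,.17],lane=[.007,.21],pre=[.007,-.22]).items():
    w=q[:2]+R@l;print(n,w,np.hypot(*w))
# tool axes
from scipy.spatial.transform import Rotation as Ro
from plant import sensors
o=sensors.get_obs();T=Ro.from_euler('xyz',o['orientation'],degrees=True).as_matrix();print(T.round(3))
E
```

```text
jig [0.50392359 0.11468667 0.10683862] 6.121401848046943
[[-1.4, -1.6], [-0.3, -1.4], [-0.3, -0.6], [0.9, 1.0], [0.5, -0.1], [0.2, 0.7], [0.2, 1.4]]
block [0.49701556 0.21594827 0.08527321] 4.885794944420298 [-1.2 -0.7  0.1  0.4  0.9  0.1  0.2 -0.1]
block in jig [0.00392943 0.10142087]
pad [ 0.52901171 -0.05359757] 0.5317199331378578
blockend [0.49275564 0.28446381] 0.568970813628562
lane [0.48849023 0.32423574] 0.5863032629194329
pre [ 0.53434348 -0.10331248] 0.5442393091371622
[[ 0.895 -0.447 -0.001]
 [-0.447 -0.895 -0.001]
 [ 0.     0.001 -1.   ]]
```

Jig pose is (0.504, 0.115) with yaw 6.1°. The block end is about 34 mm inside the board, which matches the given range. The drawer unit is about 10 mm off the board's +x edge, so I'll align the tool with y along the jig's −y. That keeps the wide gripper body along the jig, and the outer faces of the shut fingers do the pushing.

```bash
python3 -m pendant '[[-1,[0.26,0.264,0],[0,0,-32.6]],[-1,[0.525,0.529,0],[0,0,-32.6]],[-1,[0.525,0.529,0],[0,0,-32.6]],[-1,[0.525,0.529,0],[0,0,-32.6]],[-1,[0.525,0.529,0],[0,0,-32.6]],[-1,[0.525,0.529,0],[0,0,-32.6]],[-1,[0.525,0.529,0],[0,0,-32.6]],[-1,[0.525,0.529,0],[0,0,-32.6]],[-1,[0.525,0.529,0],[0,0,-32.6]],[-1,[0.525,0.529,0],[0,0,-32.6]]]'
```

```text
clock: 0.93
tool_pos: [0.4318, 0.2062, 0.2266]
orientation: [-180.0, -0.0, 6.1]
force: [0.9, 0.5, -0.3]
opening: 0.0267
gripper_force: 0.0
```

```bash
python3 -m pendant '[[-1,[0.068,0.318,0],[0,0,0]],[-1,[0.068,0.318,0],[0,0,0]],[-1,[0.068,0.318,0],[0,0,0]],[-1,[0.068,0.318,0],[0,0,0]],[-1,[0.068,0.318,0],[0,0,0]],[-1,[0.068,0.318,0],[0,0,0]],[-1,[0.068,0.318,0],[0,0,0]],[-1,[0.068,0.318,0],[0,0,0]],[-1,[0.068,0.318,0],[0,0,0]],[-1,[0.068,0.318,0],[0,0,0]]]'
python3 - <<'E'
import cv2
from h import *
from plant import sensors
cv2.imwrite('pics/w1.png',viewer.snapshot('wrist')[:,:,::-1]);p=viewer.camera_params('wrist')
o=sensors.get_obs();print(o['tool_pos'],o['opening'])
q=[.5039,.1147,.1068]
print(proj(place([[-.016,-.17,.062],[.030,-.17,.062],[.075,-.19,.012],[-.075,-.19,.012]],q),p).round(0).tolist())
E
```

```text
clock: 1.77
tool_pos: [0.533, -0.1025, 0.2257]
orientation: [-180.0, 0.1, 5.9]
force: [-0.1, 0.8, -0.1]
opening: 0.0006
gripper_force: 0.0
[ 0.53278297 -0.10140134  0.22590019] 0.00039522358331168134
[[269.0, 243.0], [267.0, 196.0], [291.0, 144.0], [294.0, 279.0]]
```

View pics/w1.png

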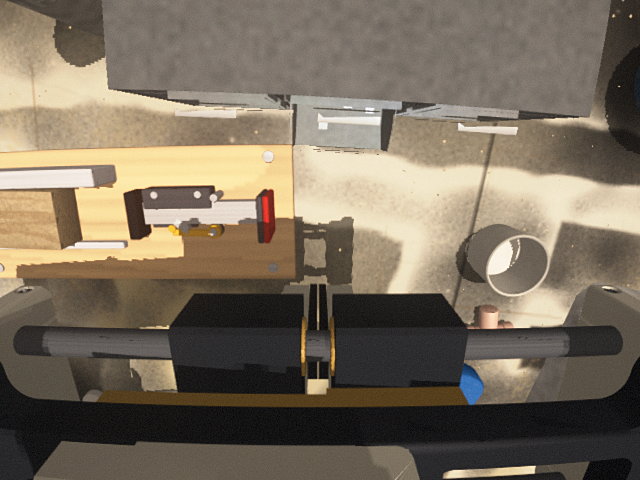

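The wrist view shows the pad's front face at u≈267–274, v 189–241, and the board corners at (293,145) and (295,278). That agrees with the projected pose to about 2 mm. The cup at (510,260) is clear. Descend.

```bash
python3 -m pendant '[[-1,[0.001,0,0.04],[0,0,0]],[-1,[0.001,0,0.08],[0,0,0]],[-1,[0.001,0,0.12],[0,0,0]],[-1,[0.001,0,0.15],[0,0,0]],[-1,[0.001,0,0.175],[0,0,0]],[-1,[0.001,0,0.192],[0,0,0]],[-1,[0.001,0,0.192],[0,0,0]],[-1,[0.001,0,0.192],[0,0,0]]]'
python3 -m pendant '[[-1,[0,-0.01,0],[0,0,0]],[-1,[0,-0.02,0],[0,0,0]],[-1,[0,-0.025,0],[0,0,0]],[-1,[0,-0.03,0],[0,0,0]],[-1,[0,-0.035,0],[0,0,0]],[-1,[0,-0.04,0],[0,0,0]],[-1,[0,-0.04,0],[0,0,0]],[-1,[0,-0.04,0],[0,0,0]]]'
```

```text
clock: 2.48
tool_pos: [0.5337, -0.0996, 0.0343]
orientation: [180.0, 0.1, 6.2]
force: [-0.5, 0.5, 1.3]
opening: 0.0005
gripper_force: 0.0
clock: 3.15
tool_pos: [0.5309, -0.0608, 0.036]
orientation: [180.0, -0.1, 6.2]
force: [1.6, -5.9, 2.7]
opening: 0.0003
gripper_force: 3.2
```

Contact made, with the spring pushing back at about 6 N and the slide near 10–14 mm. Push about 20 mm more to reach ~31–34 mm.

```bash
python3 -m pendant '[[-1,[0,-0.005,0],[0,0,0]],[-1,[0,-0.01,0],[0,0,0]],[-1,[0,-0.015,0],[0,0,0]],[-1,[0,-0.02,0],[0,0,0]],[-1,[0,-0.02,0],[0,0,0]],[-1,[0,-0.02,0],[0,0,0]],[-1,[0,-0.02,0],[0,0,0]]]'
python3 - <<'E'
import cv2
from h import *
w=viewer.snapshot('wrist')[:,:,::-1];s=viewer.snapshot('scene')[175:300,200:390,::-1]
cv2.imwrite('pics/w2.png',np.hstack([cv2.resize(w,(400,300)),cv2.resize(np.ascontiguousarray(s),(400,300),interpolation=cv2.INTER_CUBIC)]))
E
```

```text
clock: 3.73
tool_pos: [0.5287, -0.0413, 0.036]
orientation: [179.9, -0.1, 6.1]
force: [2.0, -7.9, 2.3]
opening: 0.0005
gripper_force: 4.3
```

View pics/w2.png

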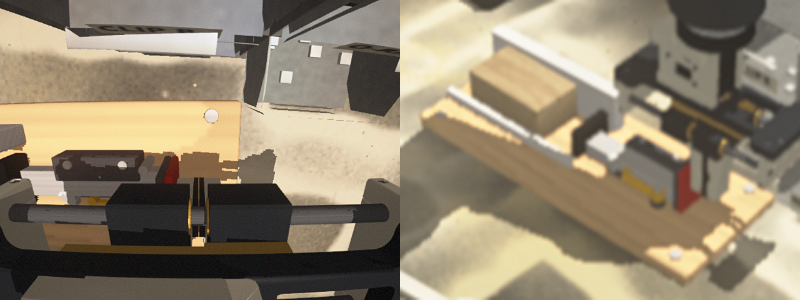

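The slide is pushed in. The scene crop shows the pad at (683,185) and the stop head at (590,130), well clear of the block. Travel is 30–33 mm by force and position. I'll add 3 mm for margin, then let go.

```bash
python3 -m pendant '[[-1,[0,-0.003,0],[0,0,0]],[-1,[0,-0.003,0],[0,0,0]],[-1,[0,0.004,0],[0,0,0]],[-1,[0,0.01,0],[0,0,0]],[-1,[0,0.016,0],[0,0,0]],[-1,[0,0.03,0],[0,0,0]],[-1,[0,0.05,0],[0,0,0]],[-1,[0,0.06,0],[0,0,0]],[-1,[0,0.06,0],[0,0,0]],[-1,[0,0.06,0],[0,0,0]]]'
python3 -m pendant '[[-1,[0,0,-0.03],[0,0,0]],[-1,[0,0,-0.07],[0,0,0]],[-1,[0,0,-0.11],[0,0,0]],[-1,[0,0,-0.15],[0,0,0]],[-1,[0,0,-0.18],[0,0,0]],[-1,[0,0,-0.19],[0,0,0]],[-1,[0,0,-0.19],[0,0,0]]]'
python3 - <<'E'
import cv2
from h import *
w=viewer.snapshot('wrist')[:,:,::-1];p=viewer.camera_params('wrist')
cv2.imwrite('pics/w3.png',cv2.resize(np.ascontiguousarray(w[120:300,0:320]),None,fx=2.5,fy=2.5,interpolation=cv2.INTER_CUBIC))
q=[.5039,.1147,.1068]
for t in(0,.022):print(((proj(place([[-.018,-.02+t,.041],[.032,-.02+t,.041],[-.016,-.17+t,.062],[.030,-.17+t,.062]],q),p)-[0,120])*2.5).round(0).tolist())
E
```

```text
clock: 4.67
tool_pos: [0.5341, -0.1009, 0.0346]
orientation: [-180.0, -0.0, 6.0]
force: [-0.5, 0.2, -0.8]
opening: 0.0006
gripper_force: 0.0
clock: 5.25
tool_pos: [0.5358, -0.0998, 0.2282]
orientation: [-180.0, -0.4, 6.1]
force: [0.4, -0.2, -0.3]
opening: 0.0004
gripper_force: 0.0
[[326.0, 303.0], [308.0, 184.0], [676.0, 314.0], [671.0, 197.0]]
[[276.0, 303.0], [256.0, 185.0], [619.0, 314.0], [612.0, 197.0]]
```

View pics/w3.png

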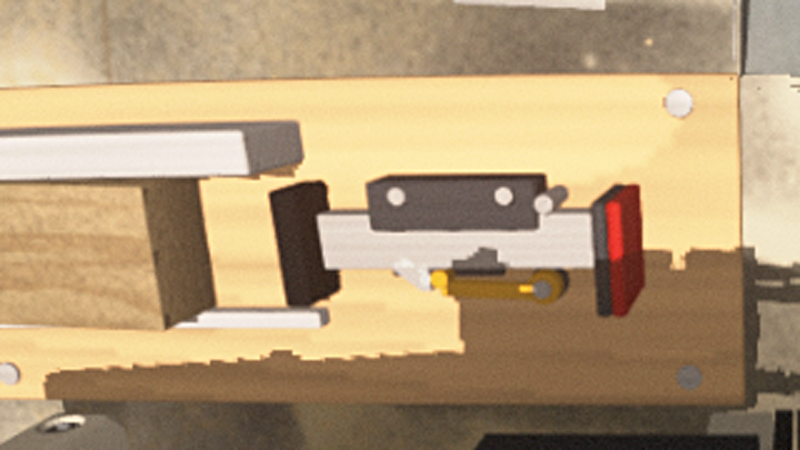

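The slide has latched. The pad's face top is at about (615,190–314), where a travel of 22 mm is predicted at 612–619, and the yellow pawl is swung in. Move over to the block end.

```bash
python3 -m pendant '[[-1,[0,-0.2,0],[0,0,0]],[-1,[-0.002,-0.43,0],[0,0,0]],[-1,[-0.002,-0.43,0],[0,0,0]],[-1,[-0.002,-0.43,0],[0,0,0]],[-1,[-0.002,-0.43,0],[0,0,0]],[-1,[-0.002,-0.43,0],[0,0,0]],[-1,[-0.002,-0.43,0],[0,0,0]],[-1,[-0.002,-0.43,0],[0,0,0]],[-1,[-0.002,-0.43,0],[0,0,0]],[-1,[-0.002,-0.43,0],[0,0,0]]]'
```

```text
clock: 6.13
tool_pos: [0.4863, 0.3153, 0.2225]
orientation: [179.9, 0.1, 6.1]
force: [1.8, -0.5, -0.2]
opening: 0.0005
gripper_force: 0.0
```

```bash
python3 -m pendant '[[-1,[0.001,-0.016,0],[0,0,0]],[-1,[0.001,-0.016,0],[0,0,0]],[-1,[0.001,-0.016,0],[0,0,0]]]'
python3 - <<'E'
import cv2
from h import *
from plant import sensors
o=sensors.get_obs();print(o['tool_pos'])
w=viewer.snapshot('wrist')[:,:,::-1];p=viewer.camera_params('wrist')
cv2.imwrite('pics/w4.png',w)
q=[.5039,.1147,.1068]
print(proj(place([[-.024,.156,.05],[.038,.156,.05],[-.075,.19,.012],[.075,.19,.012]],q),p).round(0).tolist())
d=np.array(o['tool_pos'][:2])-q[:2];print('tcp in jig',place([[*d,0]],[0,0,-q[2]])[0])
E
```

```text
clock: 6.38
tool_pos: [0.4861, 0.3301, 0.2222]
orientation: [179.9, 0.2, 6.2]
force: [-0.3, -0.1, -0.2]
opening: 0.0005
gripper_force: 0.0
[0.48611356 0.33014745 0.22215333]
[[377.0, 248.0], [381.0, 185.0], [340.0, 279.0], [343.0, 144.0]]
tcp in jig [0.00528097 0.21611588 0.        ]
```

View pics/w4.png

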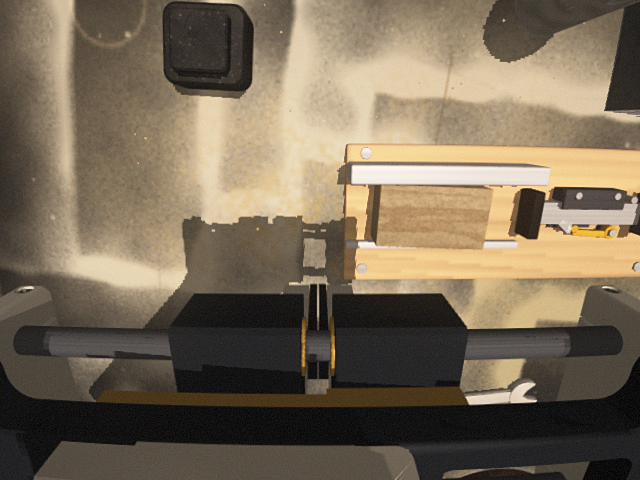

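The wrist view agrees with the estimate: block end at (377,186–248) and board end at u≈345. The stop is still latched, and the battery at (208,45) is clear. Descend beyond the board end, then push slowly.

```bash
python3 -m pendant '[[-1,[0.001,-0.004,0.04],[0,0,0]],[-1,[0.001,-0.004,0.08],[0,0,0]],[-1,[0.001,-0.004,0.12],[0,0,0]],[-1,[0.001,-0.004,0.15],[0,0,0]],[-1,[0.001,-0.004,0.175],[0,0,0]],[-1,[0.001,-0.004,0.194],[0,0,0]],[-1,[0.001,-0.004,0.194],[0,0,0]],[-1,[0.001,-0.004,0.194],[0,0,0]]]'
python3 -m pendant '[[-1,[0,0.008,0],[0,0,0]],[-1,[0,0.016,0],[0,0,0]],[-1,[0,0.022,0],[0,0,0]],[-1,[0,0.028,0],[0,0,0]],[-1,[0,0.034,0],[0,0,0]],[-1,[0,0.040,0],[0,0,0]],[-1,[0,0.045,0],[0,0,0]],[-1,[0,0.05,0],[0,0,0]],[-1,[0,0.05,0],[0,0,0]],[-1,[0,0.05,0],[0,0,0]]]'
```

```text
clock: 7.1
tool_pos: [0.4877, 0.3318, 0.0298]
orientation: [179.9, 0.1, 6.0]
force: [-0.5, 0.1, 0.4]
opening: 0.0002
gripper_force: 0.0
clock: 7.93
tool_pos: [0.4934, 0.2836, 0.0306]
orientation: [180.0, 0.0, 6.1]
force: [-0.1, 1.2, 0.0]
opening: 0.0008
gripper_force: 0.0
```

```bash
python3 -m pendant '[[-1,[0,0.004,0],[0,0,0]],[-1,[0,0.008,0],[0,0,0]],[-1,[0,0.012,0],[0,0,0]],[-1,[0,0.016,0],[0,0,0]],[-1,[0,0.020,0],[0,0,0]],[-1,[0,0.024,0],[0,0,0]],[-1,[0,0.027,0],[0,0,0]],[-1,[0,0.03,0],[0,0,0]],[-1,[0,0.03,0],[0,0,0]],[-1,[0,0.03,0],[0,0,0]]]'
python3 -m pendant '[[-1,[0,0.001,0],[0,0,0]],[-1,[0,0.002,0],[0,0,0]],[-1,[0,0.003,0],[0,0,0]],[-1,[0,0.003,0],[0,0,0]],[-1,[0,0.003,0],[0,0,0]]]'
python3 -m pendant '[[-1,[0,0.001,0],[0,0,0]],[-1,[0,0.0015,0],[0,0,0]],[-1,[0,0.0015,0],[0,0,0]],[-1,[0,0.0015,0],[0,0,0]]]'
```

```text
clock: 8.77
tool_pos: [0.4964, 0.2537, 0.0305]
orientation: [180.0, 0.0, 6.1]
force: [0.3, -0.4, -0.3]
opening: 0.0006
gripper_force: 0.0
clock: 9.18
tool_pos: [0.4968, 0.251, 0.0305]
orientation: [180.0, 0.0, 6.1]
force: [-0.1, 1.2, -0.1]
opening: 0.0004
gripper_force: 0.1
clock: 9.52
tool_pos: [0.497, 0.2495, 0.0306]
orientation: [180.0, 0.0, 6.1]
force: [0.5, 0.5, 0.6]
opening: 0.0005
gripper_force: 0.2
```

```bash
for i in 1; do python3 -m pendant '[[-1,[0,0.001,0],[0,0,0]],[-1,[0,0.002,0],[0,0,0]],[-1,[0,0.002,0],[0,0,0]],[-1,[0,0.002,0],[0,0,0]]]'; done
python3 - <<'E'
import cv2
from h import *
s=viewer.snapshot('scene')[175:300,200:390,::-1]
cv2.imwrite('pics/s5.png',cv2.resize(np.ascontiguousarray(s),None,fx=4,fy=4,interpolation=cv2.INTER_CUBIC))
E
```

```text
clock: 9.85
tool_pos: [0.4971, 0.2474, 0.0306]
orientation: [180.0, 0.0, 6.1]
force: [0.1, -0.4, -1.2]
opening: 0.0004
gripper_force: 0.1
```

View pics/s5.png

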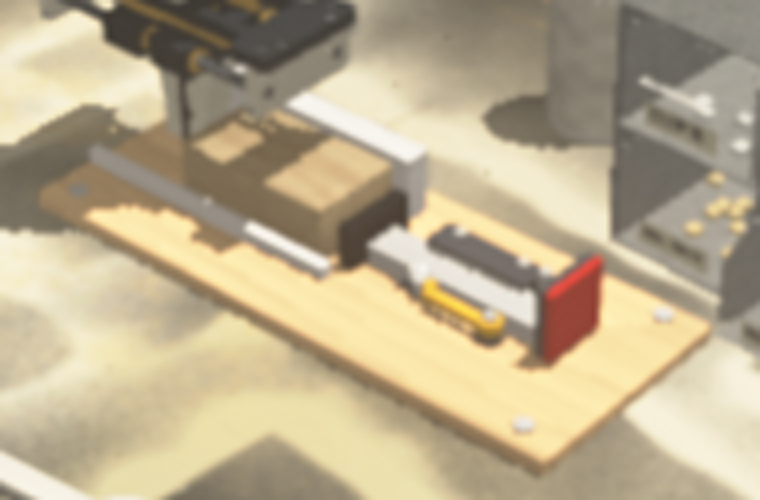

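The block's near end (325–392, 160–245) is almost at the stop head (340–405, 190–265), with a gap of a few mm at most. Keep going in small steps until the force rises.

```bash
python3 -m pendant '[[-1,[0,0.001,0],[0,0,0]],[-1,[0,0.0015,0],[0,0,0]],[-1,[0,0.0015,0],[0,0,0]],[-1,[0,0.0015,0],[0,0,0]]]'
python3 -m pendant '[[-1,[0,0.001,0],[0,0,0]],[-1,[0,0.0015,0],[0,0,0]],[-1,[0,0.0015,0],[0,0,0]],[-1,[0,0.0015,0],[0,0,0]]]'
```

```text
clock: 10.23
tool_pos: [0.4973, 0.246, 0.0306]
orientation: [180.0, 0.0, 6.1]
force: [0.5, 0.5, -0.5]
opening: 0.0001
gripper_force: 0.1
clock: 10.57
tool_pos: [0.4975, 0.2445, 0.0306]
orientation: [180.0, 0.0, 6.1]
force: [-0.1, -0.3, -1.0]
opening: 0.0003
gripper_force: 0.1
```

```bash
python3 -m pendant '[[-1,[0,0.001,0],[0,0,0]],[-1,[0,0.0015,0],[0,0,0]],[-1,[0,0.0015,0],[0,0,0]],[-1,[0,0.0015,0],[0,0,0]]]'
python3 -m pendant '[[-1,[0,0.001,0],[0,0,0]],[-1,[0,0.0015,0],[0,0,0]],[-1,[0,0.0015,0],[0,0,0]],[-1,[0,0.0015,0],[0,0,0]]]'
```

```text
clock: 10.9
tool_pos: [0.4976, 0.243, 0.0306]
orientation: [180.0, 0.0, 6.1]
force: [-0.1, 0.8, 0.5]
opening: 0.0002
gripper_force: 0.1
clock: 11.23
tool_pos: [0.4978, 0.2415, 0.0306]
orientation: [180.0, 0.0, 6.1]
force: [0.2, -0.0, 0.4]
opening: 0.0005
gripper_force: 0.1
```

```bash
python3 -m pendant '[[-1,[0,0.001,0],[0,0,0]],[-1,[0,0.0015,0],[0,0,0]],[-1,[0,0.0015,0],[0,0,0]],[-1,[0,0.0015,0],[0,0,0]]]'
python3 - <<'E'
import cv2
from h import *
s=viewer.snapshot('scene')[200:270,240:360,::-1]
cv2.imwrite('pics/s6.png',cv2.resize(np.ascontiguousarray(s),None,fx=6,fy=6,interpolation=cv2.INTER_CUBIC))
E
```

```text
clock: 11.57
tool_pos: [0.4979, 0.24, 0.0306]
orientation: [180.0, 0.0, 6.1]
force: [0.3, 0.8, 0.6]
opening: 0.0003
gripper_force: 0.1
```

View pics/s6.png

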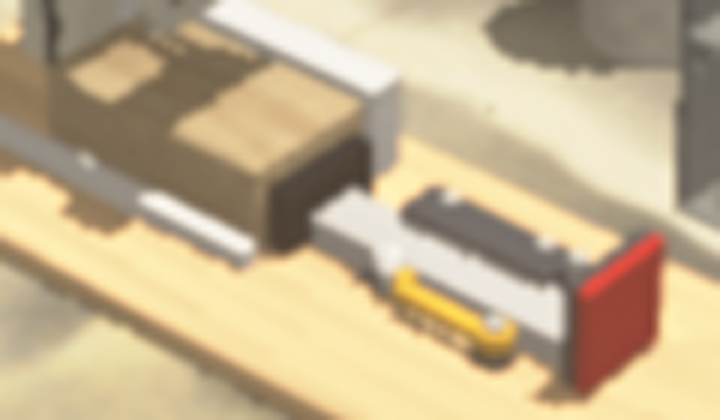

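The block end (268,185) is now practically at the stop head (270–370, 140–250), and the pad hasn't moved. Continue until the force rises.

```bash
python3 -m pendant '[[-1,[0,0.0005,0],[0,0,0]],[-1,[0,0.001,0],[0,0,0]],[-1,[0,0.001,0],[0,0,0]],[-1,[0,0.001,0],[0,0,0]]]'
python3 -m pendant '[[-1,[0,0.0005,0],[0,0,0]],[-1,[0,0.001,0],[0,0,0]],[-1,[0,0.001,0],[0,0,0]],[-1,[0,0.001,0],[0,0,0]]]'
python3 -m pendant '[[-1,[0,0.0005,0],[0,0,0]],[-1,[0,0.001,0],[0,0,0]],[-1,[0,0.001,0],[0,0,0]],[-1,[0,0.001,0],[0,0,0]]]'
```

```text
clock: 11.95
tool_pos: [0.4982, 0.2396, 0.0307]
orientation: [-180.0, -0.0, 6.1]
force: [-0.5, 3.0, 0.6]
opening: 0.0004
gripper_force: 1.9
clock: 12.28
tool_pos: [0.4985, 0.2394, 0.0308]
orientation: [-179.9, -0.1, 6.1]
force: [-2.4, 6.8, -0.5]
opening: 0.0004
gripper_force: 3.6
clock: 12.62
tool_pos: [0.4986, 0.2392, 0.0309]
orientation: [-179.8, -0.1, 6.1]
force: [-4.3, 10.5, -0.1]
opening: 0.0003
gripper_force: 5.5
```

The block is against the stop: the force rose to 10 N with no further motion. Back off along the lane, then lift clear and check.

```bash
python3 -m pendant '[[-1,[0,-0.001,0],[0,0,0]],[-1,[0,-0.003,0],[0,0,0]],[-1,[0,-0.01,0],[0,0,0]],[-1,[0,-0.03,0],[0,0,0]],[-1,[0,-0.04,0],[0,0,0]],[-1,[0,-0.04,0],[0,0,0]],[-1,[0,-0.04,-0.03],[0,0,0]],[-1,[0,-0.05,-0.07],[0,0,0]],[-1,[0,-0.06,-0.11],[0,0,0]],[-1,[0,-0.06,-0.13],[0,0,0]]]'
python3 -m pendant '[[-1,[0,-0.03,-0.03],[0,0,0]],[-1,[0,-0.03,-0.06],[0,0,0]],[-1,[0,-0.03,-0.06],[0,0,0]],[-1,[0,-0.03,-0.06],[0,0,0]]]'
python3 - <<'E'
import cv2
from h import *
s=viewer.snapshot('scene')[175:300,200:390,::-1];w=viewer.snapshot('wrist')[120:300,320:640,::-1]
cv2.imwrite('pics/s7.png',np.vstack([cv2.resize(np.ascontiguousarray(x),(450,296),interpolation=cv2.INTER_CUBIC) for x in (s,w)]))
E
```

```text
clock: 13.45
tool_pos: [0.4934, 0.2986, 0.1654]
orientation: [-179.9, -0.3, 6.2]
force: [0.8, 0.2, -0.1]
opening: 0.0002
gripper_force: 0.0
clock: 13.78
tool_pos: [0.4892, 0.3271, 0.2224]
orientation: [-179.9, -0.1, 6.1]
force: [-0.5, 0.2, -1.0]
opening: 0.0005
gripper_force: 0.0
```

View pics/s7.png

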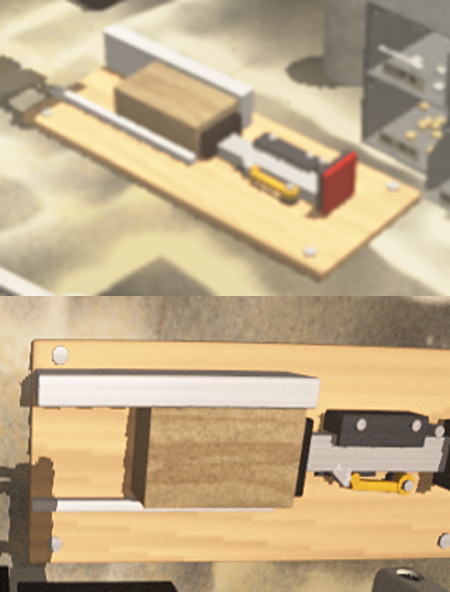

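The block lies flat in the lane with its end at (300,455) against the stop head. The slide is still latched and the robot is clear. Handing in.

```bash
python3 -c "
from plant import workorder
print(workorder.close_job())"
```

```text
the job is handed in; nothing more can be done
None
```

The job is handed in at about 14 s: the slide is latched at its middle position, the block is snug against the stop by force and final picture, and the robot is clear; no verdict was returned.

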